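# Square up the slumped panel of a tilt stand and hold it

## Task

The white panel of the little tilt stand has slumped forward over its green base plate. Pick up the square, stand it upright on the plate with its silver blade facing the panel, and push it squarely into the corner between plate and panel until its foot sits flat on the plate and its blade lies flat against the now upright panel; move the panel only with the square, and leave the jar, beaker and timer alone. Finish while still gripping the square and pressing it gently both down onto the plate and against the panel: do not let go.

Things in the scene. Friction and masses are not known exactly. Their poses are not given: they have to be found in the camera images.
- square: Loose upright L-shaped square, 0.22 to 0.43 kg. Stock (foot): blue bar 140 long x 24 wide x 25 high; blade: bright aluminium post 20 x 20 in section on the stock's +x end, flush with that end, its top 120 above the underside. Origin: the outer corner, on the underside, mid-width, below the blade's outer face. z up, +x out of the blade's outer face: the stock fills x = -140 to 0, the blade x = -20 to 0.
- stock_grip (a point): Point inside the stock of the square, 80 behind the blade's outer face (x = -80), mid-width, 12.5 above the underside: a good place to grip across the 24 width from above. Axes as the square.
- stand: The tilt stand, fixed on the bench, on two low rubber feet. Origin: on the bench, directly under the middle of the hinge line. z up; +x points from the base plate through the panel, y along the hinge.
- corner (a point): Middle of the hinge line, in the inside corner between plate and panel: on the upper face of the base plate, 12 above the bench. Axes as the stand. The seated square has its origin here and its x along this x.
- base_plate: Green plate of the stand, 230 (x) x 130 (y), upper face 12 above the bench; it reaches from 190 before the hinge line (x = -190) to 40 behind it. Axes and origin as the stand.
- panel: White panel on the hinge, 100 wide, 150 high, 10 thick, a blue strip along the back of its top edge. Origin: the middle of the hinge line; z up along its front face, +x through its thickness, away from the square's side; the front face (x = 0) passes through the hinge line. It turns with joint tilt.
- tilt (a joint): Lean of the panel in rad: 0 = upright, square to the plate; positive = leaning forward over the base plate (towards the corner's -x). Starts leaning 0.14 to 0.32. A stiff hinge that stays where it is left; about 0.12 N m turns it (some 1 to 1.5 N at the height of the blade's top). It can also be pushed past upright, to -0.35.
- jar: Bystander: amber glass jar with red lid, 64 across, 90 high, origin at the centre of its underside.
- beaker: Bystander: clear glass beaker, 72 across, 85 high, origin at the centre of its underside.
- timer: Bystander: flat white timer, 60 x 75 x 22 high, with orange buttons, origin at the centre of its underside.
Things that resemble listed ones, but are neither listed nor needed, are in the scene too. Of the things shaped like the square, the blue one is meant.

How it is judged:
At the end, for the whole second after the job is handed in: Fingers grip the square (over 2 N); it presses plate and panel (over 1 N each), is still, its outer corner in the stand's corner (4 mm along x, 3 mm in height, 30 mm along the hinge), upright within 0.03 rad, in line within 0.06 rad; the panel is upright within 0.03 rad (contact force between the fingers and square above 2 N and contact force between square and base_plate above 1 N and contact force between square and panel above 1 N and x of square in the frame of corner between -0.004 and 0.004 m and y of square in the frame of corner between -0.03 and 0.03 m and z of square in the frame of corner between -0.003 and 0.003 m and value of joint tilt between -0.03 and 0.03 rad and angle between square's own z axis and vertical below 0.03 rad and angle between the x axis of square and the x axis of corner, either way round below 0.06 rad and linear speed of square below 0.02 m/s); the arm keeps its last pose, push and grip.
It fails at once if the robot touches the panel itself (contact force between any of the fingers, the arm and panel above 1 N).
It fails at once if the jar, the beaker or the timer is disturbed (distance of any of jar, beaker, timer from where it was at the start of the episode above 0.02 m or angle between any of jar, beaker, timer's own z axis and vertical above 0.3 rad).
It also fails if it takes over 64 s, if anything falls off the work surface, if the arm or the gripper's body presses on something with over 40 N, if the wrist force passes 120 N, or if a joint passes its speed limit or range.

## Robot

A 6-joint arm with a two-finger parallel gripper is mounted at the origin on the work surface. World frame = base frame: x ahead of the robot, y to its left, z up, the work surface at z = 0. Lengths are in m, angles in rad, forces in N, time in s.
With the tool pointing down it reaches from about 0.225 to 0.875 m from the base axis. Payload 3.4 kg.
Tool frame: the origin (TCP) lies between the finger pads; the fingertips stand 19 mm ahead of it and the grasp point (between the pads) is the TCP; z points along the fingers, y is the line along which they close (so a half turn about z gives the same grasp; the last joint's range is limited). The gripper opens to 85 mm and grips with 20 to 120 N. Pads are 22 mm wide; open, the fingers measure 114 mm over their backs; the gripper's body (76 mm by 85 mm) begins 54 mm behind the grasp point. The pads swing forward as they close: fully open they stand 13 mm farther back than shut.
Start: joints at [-0.121, 0.276, 1.505, -0, 1.361, -0.121], TCP at [0.575, -0, 0.227] pointing down, gripper open.
Joint ranges: [-2.89, 2.89], [-0.75, 2.08], [0.22, 2.7], [-1.18, 4.32], [0.11, 2.71], [-2.7, 2.7]. Speed limits (rad/s): [2.57, 2.57, 3.14, 3.14, 3.14, 3.14].

## Interface

Orientations are given as a unit quaternion [w, x, y, z].
In Python, from rig import get_state, imaging, ticket gives the robot as it stands. The module is installed in compiled form; this text tells all that it offers.
- The arm moves only by the shell command python3 -m inch 'ROWS' [FORCE]. ROWS is JSON, a list of rows, each an object with "claw": the opening, from -1 (shut) to 1 (fully open); "travel": the shift along the world's x, y, z in units of 200 mm (1.0 is 200 mm), a list of three; "turn": the turn about the world's z in units of 180 degrees (1.0 is 180 degrees). A call has 1 to 5 rows; each row is the pose to reach, as a shift and turn from the pose commanded when the call began, turning the shorter way round; what a row does not reach only later rows make up. A row lasts 1/10 s, in which the tool goes at most 50 mm and 8.59 degrees, less where a joint would pass 70% of its speed; a pose out of reach is approached as far as the arm can. A call with a number of a shift or a turn outside -1 to 1 is refused whole. A call with a gripper value outside its range is refused whole. The fingers move at their own pace and stop on an object; FORCE is the grip in N (left out, the last holds). Time passes only in rows, so rows that repeat a pose let the fingers close. It gives the time, the measured TCP pose, the force, the opening and the grip force at its end, in the units of the state.
- get_state(): the state, without advancing time (a new reading comes with each control period).
- imaging.get_image(name): name is "scene" or "side" or "wrist"; returns the picture (480x640x3 uint8, red, green, blue); there is no depth.
- imaging.camera_params(name): a dict with "camera_matrix" (3x3 intrinsics, pixels), "k1" (the pictures are not rectified: a ray, as slopes to the right and down, at radius r is drawn at 1 + k1 r^2 times it, then the intrinsics apply), "cam_to_world" (4x4, takes a point from camera to world coordinates); the wrist camera has in their place "T_tool_cam" (4x4, takes a point from camera to tool coordinates, whose origin is the TCP and whose axes are the flange's). Camera axes: x right, y down, z forward; pixel columns grow to the right and rows downward; lengths in m; the calibration is good to about 2 mm. A picture is of the moment at which its call begins: read the wrist's pose just before it. camera_params takes no time and is no camera call.
- ticket.sign_off(): hands the job in; it is judged then, once.
The state is a dict: "clock": time; "qpos": joint angles; "qd": joint speeds; "effort": joint torques, N m; "position": TCP position; "ee_rot": TCP orientation; "contact_force": force on the tool from outside, world axes, zero at the start; "moment": the same for the moment, N m; "width": finger opening in m; "gripper_force": force on a finger pad.
Only numpy, scipy, OpenCV 4.12 (cv2) and the standard library are available. Lean on these libraries where they do the work, as an engineer would, in place of code of your own. Each camera call takes 0.05 s, during which the arm holds its last target. There are 200 camera calls.

## Working session

There is one attempt and no reset: what is moved stays moved. The work goes in short steps, Python scripts to look and compute and a shell command to move; the robot and the scene stay as the last step left them, time stands still between calls to the robot, and variables do not carry over. Pictures are saved under pics/ and viewed, at most 10 in all, crops included, and the job is handed in when it is done.

```bash
mkdir -p pics; cat > h.py <<'E'
import numpy as np, cv2
from rig import get_state, imaging
from scipy.spatial.transform import Rotation as R
def snap(cam,name):
    s=get_state(); im=imaging.get_image(cam); cv2.imwrite(f'pics/{name}.png',im[:,:,::-1]); return s,im
def cam(name,s=None):
    p=imaging.camera_params(name); K=np.array(p['camera_matrix'])
    if name=='wrist':
        q=s['ee_rot']; T=np.eye(4); T[:3,:3]=R.from_quat([q[1],q[2],q[3],q[0]]).as_matrix(); T[:3,3]=s['position']
        T=T@np.array(p['T_tool_cam'])
    else: T=np.array(p['cam_to_world'])
    return K,p['k1'],T
def ray(c,uv):
    K,k1,T=c
    d=cv2.undistortPoints(np.array([[uv]],float),K,np.array([k1,0,0,0.]))[0,0]
    v=T[:3,:3]@np.array([d[0],d[1],1]); return T[:3,3],v/np.linalg.norm(v)
def atz(c,uv,z):
    o,v=ray(c,uv); return o+v*(z-o[2])/v[2]
def proj(c,P):
    K,k1,T=c; p=(np.atleast_2d(P)-T[:3,3])@T[:3,:3]
    r,_=cv2.projectPoints(p,np.zeros(3),np.zeros(3),K,np.array([k1,0,0,0.])); return r[:,0]
E
python3 - <<'E'
from h import *
snap('scene','scene0'); snap('side','side0'); s,_=snap('wrist','wrist0')
for n in ('scene','side'): 
    K,k,T=cam(n); print(n,np.round(K,1).tolist(),k,np.round(T,3).tolist())
print(s)
E
```

```text
scene [[520.9, 0.0, 321.5], [0.0, 520.9, 244.2], [0.0, 0.0, 1.0]] -0.02256946115070939 [[0.719, 0.428, -0.548, 1.194], [0.695, -0.431, 0.576, -0.569], [0.01, -0.795, -0.607, 0.726], [0.0, 0.0, 0.0, 1.0]]
side [[438.1, 0.0, 313.6], [0.0, 438.1, 238.1], [0.0, 0.0, 1.0]] -0.028535005302830777 [[-0.982, -0.149, 0.115, 0.478], [-0.187, 0.706, -0.683, 0.676], [0.02, -0.692, -0.721, 0.657], [0.0, 0.0, 0.0, 1.0]]
{'clock': 0.1, 'qpos': array([-1.20996056e-01,  2.76539808e-01,  1.50599139e+00,  1.40052195e-05,
        1.36068187e+00, -1.20999590e-01]), 'qd': array([-0.00048602, -0.00131907, -0.00227708, -0.00081983, -0.00143213,
       -0.0014303 ]), 'effort': array([ 1.55745878e-03, -4.17697620e+01, -2.46405226e+01, -1.74112388e-04,
        5.80947395e-03,  2.85749664e-07]), 'position': array([5.74539103e-01, 5.80023873e-05, 2.26627644e-01]), 'ee_rot': array([-6.42086295e-04,  7.07106336e-01,  7.07106762e-01, -4.94171629e-04]), 'contact_force': array([ 1.08321399, -0.10800436, -0.55403252]), 'moment': array([0.03292132, 0.03188782, 0.01232996]), 'gripper_force': 0.0, 'width': 0.08515217009029516}
```

View pics/scene0.png

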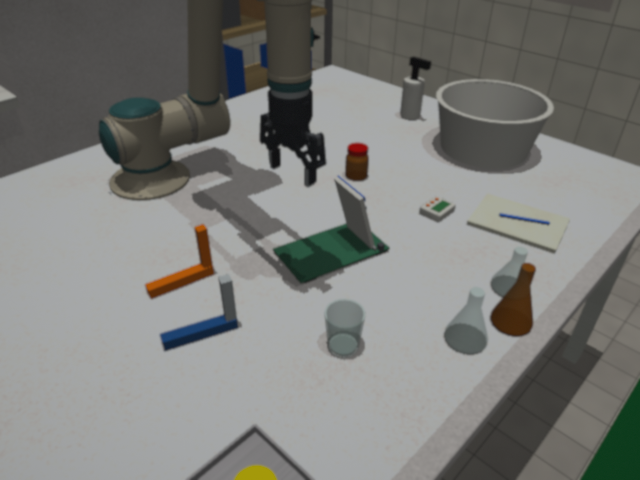

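View pics/side0.png

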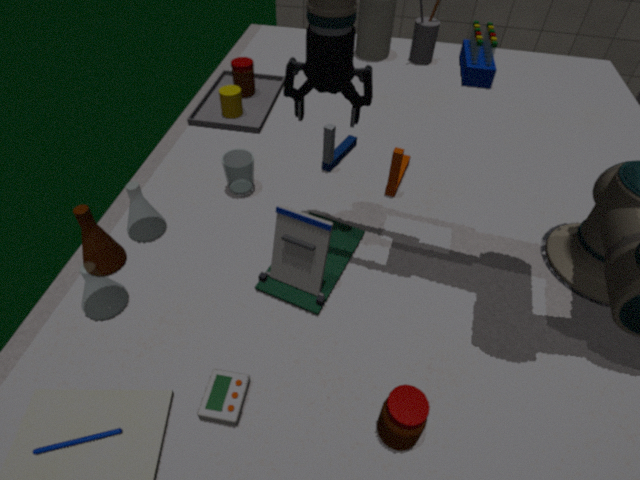

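The scene shows two L-shaped squares: blue with a silver blade at (200,325), and orange at (185,270). The blue one fits the description. The stand is at (335,240), the jar at (357,162), the beaker at (344,327) and the timer at (437,208). I'll confirm this in one enlarged crop.

```bash
python3 - <<'E'
from h import *
a=cv2.imread('pics/scene0.png')[170:370,140:400]; cv2.imwrite('pics/crop1.png',cv2.resize(a,None,fx=3,fy=3,interpolation=cv2.INTER_CUBIC))
b=cv2.imread('pics/side0.png')[110:320,230:430]; cv2.imwrite('pics/crop2.png',cv2.resize(b,None,fx=2.8,fy=2.8,interpolation=cv2.INTER_CUBIC))
E
```

```text
(no output)
```

View pics/crop1.png

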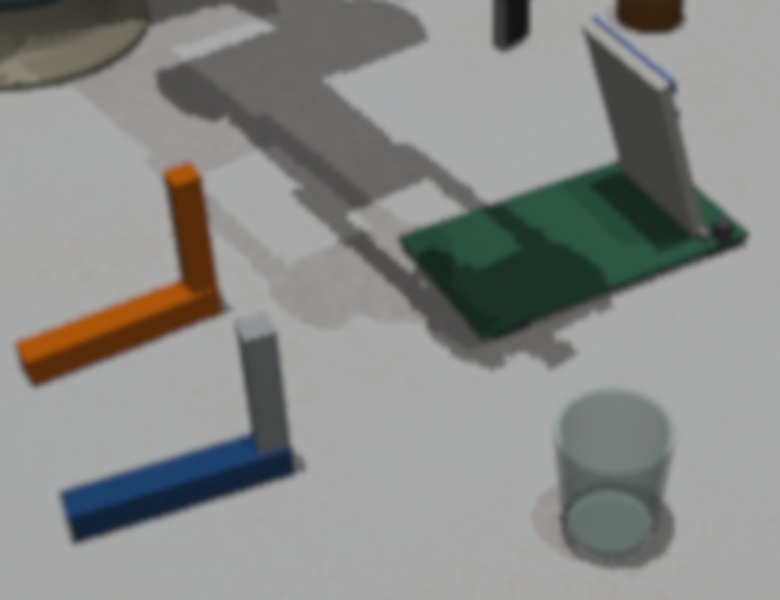

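View pics/crop2.png

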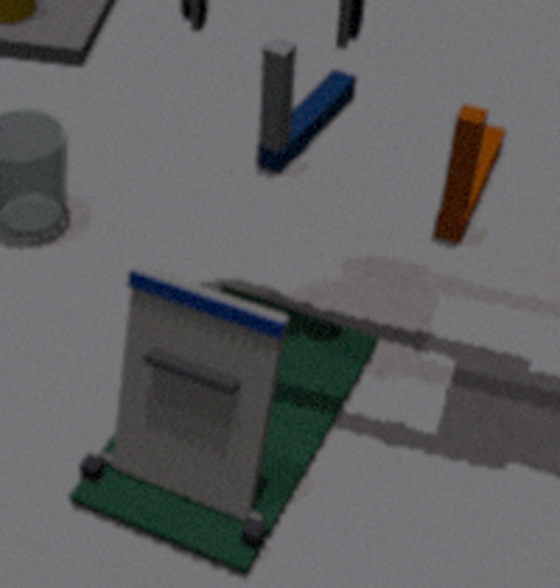

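The blue square with the silver blade is clear in the crop at (175,430). I'll fit both poses from the corner points.

```bash
cat > fit.py <<'E'
from h import *
from scipy.optimize import least_squares
cs,cd=cam('scene'),cam('side')
S=lambda p:(p[0]/3+140-1/3,p[1]/3+170-1/3)
D=lambda p:(p[0]/2.8+230-.3,p[1]/2.8+110-.3)
def pl(x,P): 
    c,s=np.cos(x[2]),np.sin(x[2]); P=np.array(P,float)/1000
    return np.c_[x[0]+c*P[:,0]-s*P[:,1],x[1]+s*P[:,0]+c*P[:,1],P[:,2]]
sq=[([-140,-12,0],(77,541)),([0,-12,0],(292,472)),([-140,-12,25],(70,517)),([-140,12,25],(62,492)),([-20,10,120],(236,320)),([0,10,120],(268,317)),([0,-10,120],(275,333)),([-20,-10,120],(243,340))]
f=lambda x:(proj(cs,pl(x,[a for a,_ in sq]))-[S(b) for _,b in sq]).ravel()
r=least_squares(f,[.6,-.3,.3],loss='soft_l1'); print('square',r.x,np.round(r.fun.reshape(-1,2),1).tolist())
def pan(t,y,z,x=0): # panel pt
    return [x*np.cos(t)-z*np.sin(t),y,12+z*np.cos(t)+x*np.sin(t)]
a=[(-190,65,12),(-190,-65,12),(40,-65,12)]; ai=[(402,240),(487,330),(746,235)]
b=[(-190,65,12),(40,65,12),(40,-65,12)]; bi=[(375,340),(247,570),(73,496)]
def g(x):
    t=x[3]
    A=a+[pan(t,50,150),pan(t,-50,150)]; B=b+[pan(t,50,150,10),pan(t,-50,150,10)]
    return np.r_[proj(cs,pl(x,A))-[S(q) for q in ai+[(585,29),(664,88)]],proj(cd,pl(x,B))-[D(q) for q in bi+[(287,320),(132,274)]]].ravel()
r=least_squares(g,[.6,.1,.3,.2],loss='soft_l1'); print('stand',r.x,np.round(r.fun.reshape(-1,2),1).tolist())
E
python3 fit.py
```

```text
square [ 0.59795202 -0.1746964   1.20500556] [[-0.9, 1.6], [1.7, 1.2], [-1.0, 0.2], [-1.1, -0.6], [-0.1, -0.2], [0.1, -2.2], [1.1, -0.8], [0.7, -0.0]]
stand [0.59151984 0.18855568 1.32501084 0.27991265] [[-1.2, -1.2], [-0.3, 1.9], [1.7, -1.6], [-1.1, -1.5], [-0.8, 0.1], [0.4, -1.3], [0.5, 0.1], [-1.8, 0.7], [-1.4, 1.1], [-0.4, -0.7]]
```

```bash
python3 -m inch '[{"claw":1,"travel":[-0.03,-0.25,0],"turn":-0.117},{"claw":1,"travel":[-0.03,-0.5,0],"turn":-0.117},{"claw":1,"travel":[-0.03,-0.75,0],"turn":-0.117},{"claw":1,"travel":[-0.03,-1,0],"turn":-0.117},{"claw":1,"travel":[-0.03,-1,0],"turn":-0.117}]' 80; python3 -m inch '[{"claw":1,"travel":[0,-0.2,0],"turn":0},{"claw":1,"travel":[0,-0.2,0],"turn":0},{"claw":1,"travel":[0,-0.2,0],"turn":0}]'
python3 - <<'E'
from h import *
s,_=snap('wrist','w1'); print(s['position'],s['ee_rot'],imaging.camera_params('wrist'))
c=cam('scene'); 
for n,p in dict(beaker=(344,343),jar=(357,174),timer=(437,209),orange=(185,280)).items(): print(n,atz(c,p,0))
E
```

```text
clock: 0.65
position: [0.5688, -0.2065, 0.2266]
ee_rot: [0.001, 0.826, 0.563, -0.001]
contact_force: [-0.4, 0.7, -1.2]
width: 0.0853
gripper_force: 0.0
clock: 0.95
position: [0.5688, -0.24, 0.2268]
ee_rot: [-0.001, 0.825, 0.565, 0.0]
contact_force: [-0.1, -0.2, -0.2]
width: 0.0852
gripper_force: 0.0
[ 0.56876654 -0.23997484  0.22682919] [-7.58297861e-04  8.24775438e-01  5.65459902e-01  1.93607091e-06] {'camera_matrix': array([[373.36570928,   0.        , 318.46581565],
       [  0.        , 373.36570928, 245.55310941],
       [  0.        ,   0.        ,   1.        ]]), 'k1': 0.01890002967556658, 'T_tool_cam': array([[-3.33332658e-04, -9.56451358e-01, -2.91891570e-01,
         7.37036035e-02],
       [ 9.99999907e-01, -3.99189245e-04,  1.66063268e-04,
        -1.35748757e-03],
       [-2.75351413e-04, -2.91891487e-01,  9.56451402e-01,
        -1.46887068e-01],
       [ 0.00000000e+00,  0.00000000e+00,  0.00000000e+00,
         1.00000000e+00]])}
beaker [ 0.77607803 -0.0664446   0.        ]
jar [0.38392722 0.42215634 0.        ]
timer [0.64371101 0.43175235 0.        ]
orange [ 0.42081343 -0.17143849  0.        ]
```

View pics/w1.png

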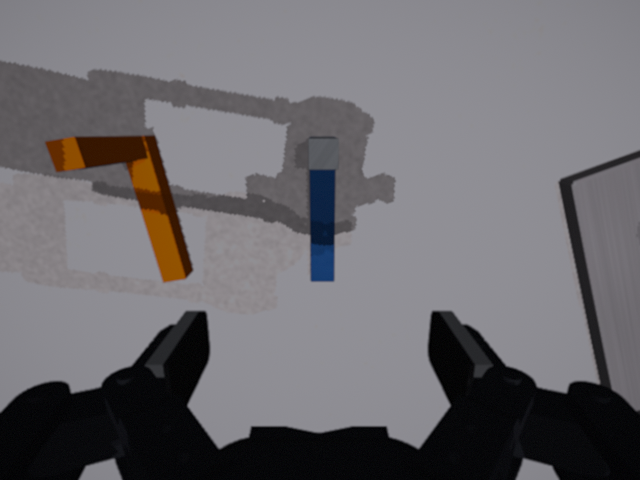

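The wrist view shows the blue square straight ahead, aligned with the fingers: tail top edge at (311–335,281) and blade top at (308–338,137–169). Next I'll refine its position.

```bash
python3 - <<'E'
from h import *
s,_=snap('wrist','w1b'); c=cam('wrist',s)
t=[atz(c,p,.025) for p in((311,281),(335,281))]; f=[atz(c,p,.025) for p in((311,172),(335,172))]
b=[atz(c,p,.12) for p in((308,137.5),(338,137.5),(310,169),(338,169))]
tm=np.mean(t,0); bm=np.mean(b,0); fm=np.mean(f,0); d=bm-tm
print(tm,fm,bm,np.hypot(*d[:2]),'yaw',np.arctan2(d[1],d[0]),'yaw stock',np.arctan2(*(fm-tm)[1::-1]))
u=d[:2]/np.hypot(*d[:2]); g=tm[:2]+u*.045
q=s['ee_rot'];y=R.from_quat([q[1],q[2],q[3],q[0]]).as_matrix()[:,:2]; print('grip',g,'shift units',(g-s['position'][:2])/.2,'toolxyaw',np.arctan2(y[1,0],y[0,0]),s['qpos'])
E
```

```text
[ 0.54652999 -0.30545492  0.025     ] [ 0.58506399 -0.20447754  0.025     ] [ 0.59214948 -0.18397444  0.12      ] 0.1297638021290401 yaw 1.2115616080117257 yaw stock 1.2062430322904993
grip [ 0.5623501  -0.26332744] shift units [-0.03231643 -0.12061386] toolxyaw 1.203022142061262 [-5.11296071e-01  3.40239115e-01  1.41093471e+00  8.60358760e-04
  1.39166168e+00 -1.43676272e-01]
```

```bash
python3 -m inch '[{"claw":1,"travel":[-0.032,-0.12,-0.2],"turn":0},{"claw":1,"travel":[-0.032,-0.12,-0.45],"turn":0},{"claw":1,"travel":[-0.032,-0.12,-0.7],"turn":0},{"claw":1,"travel":[-0.032,-0.12,-0.9],"turn":0},{"claw":1,"travel":[-0.032,-0.12,-1],"turn":0}]' 80; python3 -m inch '[{"claw":1,"travel":[0,0,0],"turn":0},{"claw":-1,"travel":[0,0,0],"turn":0},{"claw":-1,"travel":[0,0,0],"turn":0},{"claw":-1,"travel":[0,0,0],"turn":0},{"claw":-1,"travel":[0,0,0],"turn":0}]' 80;python3 -m inch '[{"claw":-1,"travel":[0,0,0],"turn":0},{"claw":-1,"travel":[0,0,0],"turn":0},{"claw":-1,"travel":[0,0,0],"turn":0}]'
```

```text
clock: 1.55
position: [0.5603, -0.2609, 0.0236]
ee_rot: [-0.003, 0.824, 0.567, -0.001]
contact_force: [-0.8, 0.6, 0.5]
width: 0.0854
gripper_force: 0.0
clock: 2.05
position: [0.5634, -0.2644, 0.0289]
ee_rot: [0.001, 0.824, 0.566, 0.001]
contact_force: [-0.4, -0.8, 0.2]
width: 0.0281
gripper_force: 0.0
clock: 2.35
position: [0.5627, -0.2641, 0.0276]
ee_rot: [0.0, 0.824, 0.566, 0.0]
contact_force: [0.9, -0.3, 0.8]
width: -0.0001
gripper_force: 0.0
```

```bash
python3 - <<'E'
from h import *
s,a=snap('wrist','w2'); _,b=snap('scene','s2'); _,c=snap('side','d2')
print(s['position'],s['width'])
m=np.hstack([cv2.resize(a,(400,300)),cv2.resize(b[220:370,130:330],(400,300))])
m=np.vstack([m,np.hstack([cv2.resize(c[80:230,270:470],(400,300)),np.zeros((300,400,3),np.uint8)])])
cv2.imwrite('pics/m2.png',m[:,:,::-1])
E
```

```text
[ 0.56265074 -0.26407916  0.02757361] -9.827312309426162e-05
```

View pics/m2.png

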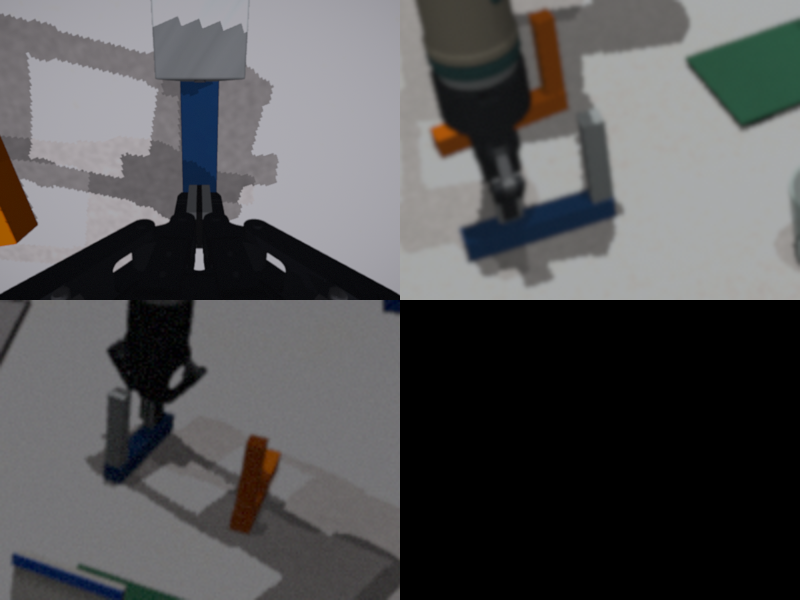

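The fingers have shut over the stock: their tips are at scene (187,329), and the stock is still centred and upright between them. Before retrying I'll check the real tip height.

```bash
python3 - <<'E'
from h import *
s=get_state(); p=s['position']; P=[[p[0],p[1],z] for z in(.0,.0086,.0166,.025,.035,.045)]
print('scene',np.round(proj(cam('scene'),P)).tolist()); print('side',np.round(proj(cam('side'),P)).tolist()); print('wrist',np.round(proj(cam('wrist',s),P)).tolist())
a=cv2.imread('pics/s2.png')[280:360,150:250];b=cv2.imread('pics/d2.png')[110:190,305:405];c=cv2.imread('pics/w2.png')[240:340,270:370]
r=lambda i:cv2.resize(i,(400,320 if i.shape[0]==80 else 280),interpolation=cv2.INTER_CUBIC)
cv2.imwrite('pics/m3.png',np.vstack([np.hstack([r(a),r(b)]),np.hstack([r(c),r(c)*0])]))
E
```

```text
scene [[187.0, 339.0], [186.0, 336.0], [185.0, 333.0], [185.0, 330.0], [184.0, 326.0], [183.0, 322.0]]
side [[344.0, 152.0], [345.0, 149.0], [345.0, 147.0], [345.0, 144.0], [345.0, 140.0], [346.0, 137.0]]
wrist [[321.0, 285.0], [321.0, 292.0], [321.0, 299.0], [322.0, 307.0], [322.0, 318.0], [322.0, 330.0]]
```

View pics/m3.png

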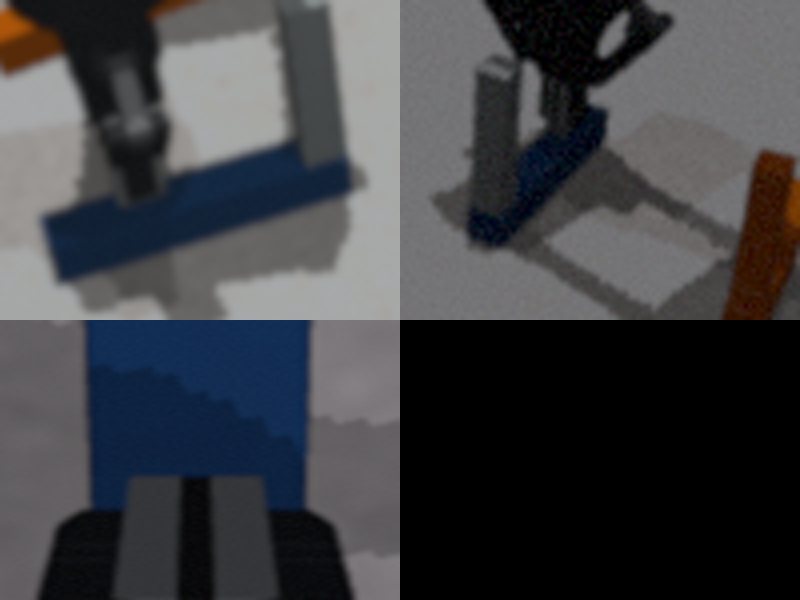

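```bash
python3 -m inch '[{"claw":1,"travel":[0,0,0.1],"turn":0},{"claw":1,"travel":[0,0,0.1],"turn":0},{"claw":1,"travel":[0,0,0.1],"turn":0},{"claw":1,"travel":[0,0,0.1],"turn":0},{"claw":1,"travel":[0,0,0.1],"turn":0}]' 60; python3 -m inch '[{"claw":1,"travel":[0,0,-0.05],"turn":0},{"claw":1,"travel":[0,0,-0.1],"turn":0},{"claw":1,"travel":[0,0,-0.134],"turn":0},{"claw":1,"travel":[0,0,-0.134],"turn":0},{"claw":1,"travel":[0,0,-0.134],"turn":0}]';python3 -m inch '[{"claw":-0.1,"travel":[0,0,0],"turn":0},{"claw":-0.1,"travel":[0,0,0],"turn":0},{"claw":-0.1,"travel":[0,0,0],"turn":0}]'; python3 -m inch '[{"claw":-0.6,"travel":[0,0,0],"turn":0},{"claw":-0.6,"travel":[0,0,0],"turn":0},{"claw":-0.6,"travel":[0,0,0],"turn":0}]'
```

```text
clock: 3.0
position: [0.5621, -0.2637, 0.0466]
ee_rot: [-0.001, 0.824, 0.566, -0.0]
contact_force: [0.4, 0.1, -0.0]
width: 0.0721
gripper_force: 0.0
clock: 3.5
position: [0.5625, -0.2639, 0.02]
ee_rot: [-0.0, 0.824, 0.566, -0.0]
contact_force: [0.2, -0.5, -1.1]
width: 0.0853
gripper_force: 0.0
clock: 3.8
position: [0.5629, -0.2641, 0.021]
ee_rot: [0.0, 0.824, 0.566, 0.0]
contact_force: [0.7, -0.4, -0.3]
width: 0.044
gripper_force: 0.0
clock: 4.1
position: [0.5632, -0.2643, 0.0214]
ee_rot: [0.001, 0.824, 0.566, 0.0]
contact_force: [-0.3, 0.0, 3.8]
width: 0.0171
gripper_force: 2.0
```

```bash
python3 -m inch '[{"claw":1,"travel":[0,0,0.05],"turn":0},{"claw":1,"travel":[0,0,0.05],"turn":0},{"claw":1,"travel":[0,0,0.05],"turn":0},{"claw":1,"travel":[0,0,0.05],"turn":0},{"claw":-0.2,"travel":[0,0,0.05],"turn":0}]' 60; python3 -m inch '[{"claw":-0.2,"travel":[0,0,0.03],"turn":0},{"claw":-0.2,"travel":[0,0,0.01],"turn":0},{"claw":-0.2,"travel":[0,0,0],"turn":0},{"claw":-0.2,"travel":[0,0,0],"turn":0}]';python3 -m inch '[{"claw":-0.2,"travel":[0,0,-0.01],"turn":0},{"claw":-0.2,"travel":[0,0,-0.02],"turn":0},{"claw":-0.2,"travel":[0,0,-0.02],"turn":0}]'; python3 -m inch '[{"claw":-0.2,"travel":[0,0,-0.01],"turn":0},{"claw":-0.2,"travel":[0,0,-0.02],"turn":0},{"claw":-0.2,"travel":[0,0,-0.02],"turn":0}]'; python3 - <<'E'
from h import *
s,a=snap('wrist','w4');_,b=snap('scene','s4');_,c=snap('side','d4')
b=b[280:360,150:250];c=c[110:190,305:405];a=a[220:370,220:420]
r=lambda i,h:cv2.resize(i,(400,h),interpolation=cv2.INTER_CUBIC)
m=np.vstack([np.hstack([r(b,300),r(c,300)]),np.hstack([r(a,300),r(a,300)*0])]); cv2.imwrite('pics/m4.png',m[:,:,::-1])
E
```

```text
clock: 4.6
position: [0.5624, -0.2638, 0.0303]
ee_rot: [-0.0, 0.824, 0.566, -0.0]
contact_force: [-0.9, -0.5, 0.0]
width: 0.0639
gripper_force: 0.0
clock: 5.0
position: [0.5622, -0.2638, 0.0301]
ee_rot: [-0.0, 0.824, 0.566, -0.0]
contact_force: [0.1, -0.1, -0.6]
width: 0.0341
gripper_force: 0.0
clock: 5.3
position: [0.5624, -0.2638, 0.0262]
ee_rot: [-0.0, 0.824, 0.566, -0.0]
contact_force: [-0.2, 0.1, 0.2]
width: 0.0345
gripper_force: 0.0
clock: 5.6
position: [0.5624, -0.2639, 0.0223]
ee_rot: [-0.0, 0.824, 0.566, -0.0]
contact_force: [0.3, -0.3, 0.5]
width: 0.034
gripper_force: 0.0
```

View pics/m4.png

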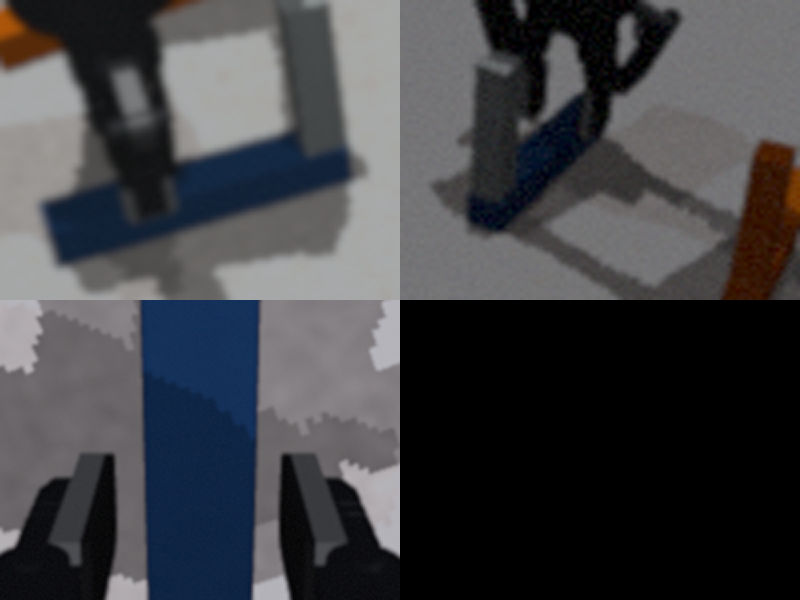

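The close-up shows the pads straddling the stock, but their tips (wrist ≈ (276,297) and (361,297)) are no lower than its top face. The pad spacing puts the tips about 9 mm *behind* the reported TCP, not ahead of it. I'll step down and watch the force.

```bash
python3 -m inch '[{"claw":-0.2,"travel":[-0.03,-0.08,0],"turn":0},{"claw":-0.2,"travel":[-0.03,-0.08,-0.02],"turn":0},{"claw":-0.2,"travel":[-0.03,-0.08,-0.02],"turn":0}]' 60; python3 -m inch '[{"claw":-0.2,"travel":[0,0,-0.01],"turn":0},{"claw":-0.2,"travel":[0,0,-0.02],"turn":0},{"claw":-0.2,"travel":[0,0,-0.02],"turn":0}]'|grep -E "posi|cont";python3 -m inch '[{"claw":-0.2,"travel":[0,0,-0.01],"turn":0},{"claw":-0.2,"travel":[0,0,-0.02],"turn":0},{"claw":-0.2,"travel":[0,0,-0.02],"turn":0}]'|grep -E "posi|cont"; python3 -m inch '[{"claw":-0.2,"travel":[0,0,-0.01],"turn":0},{"claw":-0.2,"travel":[0,0,-0.02],"turn":0},{"claw":-0.2,"travel":[0,0,-0.02],"turn":0}]'|grep -E "posi|cont"
```

```text
clock: 6.05
position: [0.556, -0.2806, 0.0181]
ee_rot: [-0.0, 0.825, 0.565, -0.0]
contact_force: [0.4, 0.6, -0.4]
width: 0.0341
gripper_force: 0.0
position: [0.5564, -0.2796, 0.0142]
contact_force: [0.2, 0.1, -0.5]
position: [0.5565, -0.2798, 0.0103]
contact_force: [-1.3, -0.1, 0.4]
position: [0.5564, -0.2799, 0.0063]
contact_force: [-0.2, 0.2, -0.7]
```

```bash
python3 -m inch '[{"claw":-0.2,"travel":[0,0,-0.016],"turn":0},{"claw":-0.2,"travel":[0,0,-0.016],"turn":0},{"claw":-0.5,"travel":[0,0,-0.016],"turn":0},{"claw":-0.5,"travel":[0,0,-0.016],"turn":0},{"claw":-0.5,"travel":[0,0,-0.016],"turn":0}]' 60; python3 -m inch '[{"claw":-1,"travel":[0,0,0],"turn":0},{"claw":-1,"travel":[0,0,0],"turn":0},{"claw":-1,"travel":[0,0,0],"turn":0},{"claw":-1,"travel":[0,0,0],"turn":0}]' 80
```

```text
clock: 7.45
position: [0.5566, -0.28, 0.0035]
ee_rot: [0.0, 0.824, 0.566, 0.0]
contact_force: [-0.2, 0.1, 0.4]
width: 0.0227
gripper_force: 59.2
clock: 7.85
position: [0.5567, -0.28, 0.0036]
ee_rot: [0.0, 0.824, 0.566, 0.0]
contact_force: [-1.0, -0.1, 1.2]
width: 0.0219
gripper_force: 79.0
```

```bash
python3 -m inch '[{"claw":-1,"travel":[0,0,0.1],"turn":0},{"claw":-1,"travel":[0,0,0.3],"turn":0},{"claw":-1,"travel":[0,0,0.5],"turn":0},{"claw":-1,"travel":[0,0,0.7],"turn":0},{"claw":-1,"travel":[0,0,0.7],"turn":0}]'; python3 -m inch '[{"claw":-1,"travel":[-0.01,0.2,0],"turn":0.01},{"claw":-1,"travel":[-0.02,0.4,0],"turn":0.02},{"claw":-1,"travel":[-0.03,0.6,0],"turn":0.03},{"claw":-1,"travel":[-0.05,0.8,0],"turn":0.038},{"claw":-1,"travel":[-0.065,1,0],"turn":0.038}]';python3 -m inch '[{"claw":-1,"travel":[0,0.2,0],"turn":0},{"claw":-1,"travel":[0,0.385,0],"turn":0},{"claw":-1,"travel":[0,0.385,0],"turn":0},{"claw":-1,"travel":[0,0.385,-0.2],"turn":0},{"claw":-1,"travel":[0,0.385,-0.2],"turn":0}]'; python3 - <<'E'
from h import *
s,a=snap('wrist','w5');_,b=snap('scene','s5');_,c=snap('side','d5')
b=b[150:300,220:420];c=c[150:330,220:460]
r=lambda i,h:cv2.resize(i,(400,h),interpolation=cv2.INTER_CUBIC)
m=np.vstack([np.hstack([r(b,300),r(c,300)]),np.hstack([r(a,300),r(a,300)*0])]); cv2.imwrite('pics/m5.png',m[:,:,::-1]);print(s['position'],s['width'],s['ee_rot'])
E
```

```text
clock: 8.35
position: [0.5598, -0.2821, 0.1489]
ee_rot: [0.005, 0.824, 0.566, 0.002]
contact_force: [1.8, -0.2, -4.0]
width: 0.0223
gripper_force: 79.5
clock: 8.85
position: [0.5416, -0.0782, 0.141]
ee_rot: [-0.002, 0.789, 0.614, -0.001]
contact_force: [0.0, -0.3, -4.2]
width: 0.0223
gripper_force: 79.4
clock: 9.35
position: [0.5383, -0.0024, 0.0978]
ee_rot: [-0.004, 0.789, 0.615, -0.005]
contact_force: [-1.7, 0.3, -4.4]
width: 0.0222
gripper_force: 80.0
[ 0.53826817 -0.00241623  0.09781677] 0.022199089110380398 [-0.00440406  0.78882605  0.61458132 -0.00488559]
```

View pics/m5.png

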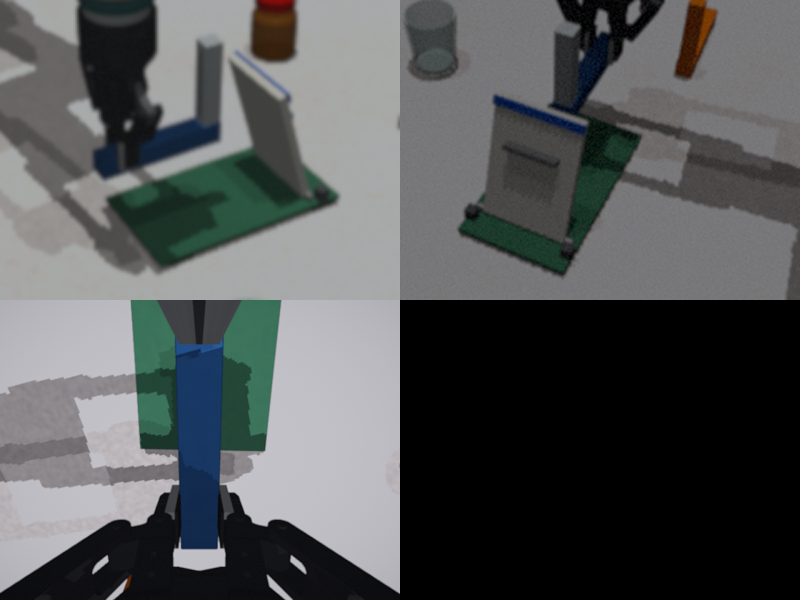

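The square is held upright, centred ahead of the plate, with its blade towards the panel. The plate's front edge runs from wrist ≈ (222,239) to (428,241). I'll settle the arm and measure plate against square from the green and blue edges.

```bash
python3 -m inch '[{"claw":-1,"travel":[0,0,0],"turn":0},{"claw":-1,"travel":[0,0,0],"turn":0},{"claw":-1,"travel":[0,0,0],"turn":0}]' >/dev/null; cat > meas.py <<'E'
from h import *
s,a=snap('wrist','w6'); c=cam('wrist',s); I=a.astype(int)
g=(I[...,1]>I[...,0]*1.3)&(I[...,1]>I[...,2]*1.15)&(I[...,1]>25); b=(I[...,2]>I[...,0]*1.8)&(I[...,2]>I[...,1]*1.3)&(I[...,2]>35)
g=cv2.morphologyEx(g.astype(np.uint8),cv2.MORPH_OPEN,np.ones((5,5)))>0; b=cv2.morphologyEx(b.astype(np.uint8),cv2.MORPH_OPEN,np.ones((5,5)))>0
def edge(m,rows,side): return [((np.where(m[r])[0][0]-.5 if side<0 else np.where(m[r])[0][-1]+.5),r) for r in rows if m[r].any()]
def line(pts,z):
    P=np.array([atz(c,p,z)[:2] for p in pts],np.float32); vx,vy,x0,y0=cv2.fitLine(P,cv2.DIST_HUBER,0,.01,.01).ravel()
    if vy<0: vx,vy=-vx,-vy
    return np.array([x0,y0]),np.arctan2(vy,vx)
def mid(m,rows,z):
    (p,A),(q,B)=line(edge(m,rows,-1),z),line(edge(m,rows,1),z); y=(A+B)/2; n=np.array([-np.sin(y),np.cos(y)])
    return y,A-B,(p+n*((q-p)@n)/2),abs((q-p)@n)
py,dp,pp,pw=mid(g,range(20,225),.012)
q=s['ee_rot'];M=R.from_quat([q[1],q[2],q[3],q[0]]).as_matrix(); tcp=s['position']; print('tool axes',np.round(M,4).tolist(),'tcp',tcp)
sy,ds,sp,sw=mid(b,range(390,470),tcp[2]-.0035+.025)
u=np.array([np.cos(py),np.sin(py)]);n=np.array([-u[1],u[0]])
cols=[x for x in list(range(245,285))+list(range(375,415))]; bot=[(x,np.where(g[:,x])[0][-1]+.5) for x in cols]
F=np.array([atz(c,p,.012)[:2] for p in bot]); front=np.median((F-pp)@u)
corner=pp+u*(front+.19)
print('plate yaw %.4f par %.4f w %.4f'%(py,dp,pw),'square yaw %.4f par %.4f w %.4f toolx %.4f'%(sy,ds,sw,np.arctan2(M[1,0],M[0,0])),'corner',corner)
print('square lateral off %.4f'%((sp-pp)@n), 'tcp lateral %.4f'%((tcp[:2]-pp)@n),'tcp long. to corner %.4f'%((corner-tcp[:2])@u),'u',u)
E
python3 meas.py
```

```text
tool axes [[0.2461, 0.9692, 0.0018], [0.9692, -0.2461, -0.0002], [0.0002, 0.0018, -1.0]] tcp [ 0.54421742 -0.0033292   0.10429447]Traceback (most recent call last):
  File "meas.py", line 17, in <module>
    cols=[x for x in list(range(245,285))+list(range(375,415))]; bot=[(x,np.where(g[:,x])[0][-1]+.5) for x in cols]
                                                                         ~~~~~~~~~~~~~~~~~~~^^^^
IndexError: index -1 is out of bounds for axis 0 with size 0
```

```bash
sed -i 's/for x in cols\]; *$/X/; s/\[(x,np.where(g\[:,x\])\[0\]\[-1\]+.5) for x in cols\]/[(x,np.where(g[:,x])[0][-1]+.5) for x in cols if g[:,x].any()]/' meas.py; echo 'print(len(bot),a[100,250],a[220,300],a[430,320],[ (r,np.where(g[r])[0][[0,-1]].tolist()) for r in range(20,240,40) if g[r].any()],[ (r,np.where(b[r])[0][[0,-1]].tolist()) for r in range(80,470,40) if b[r].any()])' >> meas.py; python3 meas.py
```

```text
tool axes [[0.246, 0.9693, 0.0015], [0.9693, -0.246, -0.0002], [0.0002, 0.0015, -1.0]] tcp [ 0.54405379 -0.00325688  0.10415662]
plate yaw 1.3089 par 0.0005 w 0.1281 square yaw 1.3220 par 0.1012 w 0.0222 toolx 1.3223 corner [0.59007785 0.18801273]
square lateral off -0.0040 tcp lateral -0.0051 tcp long. to corner 0.1967 u [0.25889197 0.96590626]
79 [ 53 104  81] [24 55 98] [189 188 195] [(20, [201, 429]), (60, [204, 425]), (100, [207, 421]), (140, [210, 417]), (180, [213, 414]), (220, [216, 410])] [(80, [281, 356]), (120, [282, 355]), (160, [283, 354]), (200, [284, 353]), (240, [286, 351]), (280, [287, 350]), (320, [289, 348]), (360, [290, 347])]
```

```bash
python3 -m inch '[{"claw":-1,"travel":[0,0,-0.1],"turn":-0.003},{"claw":-1,"travel":[0,0,-0.25],"turn":-0.003},{"claw":-1,"travel":[0,0,-0.38],"turn":-0.003},{"claw":-1,"travel":[0,0,-0.42],"turn":-0.003},{"claw":-1,"travel":[0,0,-0.42],"turn":-0.003}]'; python3 -m inch '[{"claw":-1,"travel":[0.026,0.1,0],"turn":0},{"claw":-1,"travel":[0.052,0.193,0],"turn":0},{"claw":-1,"travel":[0.052,0.193,0],"turn":0},{"claw":-1,"travel":[0.052,0.193,-0.01],"turn":0},{"claw":-1,"travel":[0.052,0.193,-0.01],"turn":0}]' 30; python3 -m inch '[{"claw":-1,"travel":[0,0,-0.008],"turn":0},{"claw":-1,"travel":[0,0,-0.008],"turn":0},{"claw":-1,"travel":[0,0,-0.008],"turn":0}]'
```

```text
clock: 10.4
position: [0.5429, -0.0029, 0.0186]
ee_rot: [-0.001, 0.792, 0.61, -0.001]
contact_force: [-0.4, 0.3, -4.2]
width: 0.0222
gripper_force: 80.0
clock: 10.9
position: [0.5542, 0.0351, 0.018]
ee_rot: [0.0, 0.792, 0.61, 0.0]
contact_force: [-1.0, 0.6, -4.1]
width: 0.0222
gripper_force: 80.1
clock: 11.2
position: [0.5541, 0.0351, 0.0159]
ee_rot: [0.0, 0.792, 0.61, 0.0]
contact_force: [-0.2, -0.7, -3.6]
width: 0.0221
gripper_force: 80.2
```

```bash
for i in 1 2 3; do python3 -m inch '[{"claw":-1,"travel":[0,0,-0.005],"turn":0},{"claw":-1,"travel":[0,0,-0.005],"turn":0},{"claw":-1,"travel":[0,0,-0.005],"turn":0}]' 30|grep -E "pos|rot|cont|grip"; done; python3 -c "
from rig import get_state; print(get_state()['moment'])"
```

```text
position: [0.5542, 0.0352, 0.0156]
ee_rot: [0.0, 0.792, 0.61, 0.0]
contact_force: [-1.6, -2.2, 4.4]
gripper_force: 81.3
position: [0.5542, 0.0352, 0.0155]
ee_rot: [0.001, 0.792, 0.611, 0.0]
contact_force: [-4.4, -1.8, 12.2]
gripper_force: 82.3
position: [0.5542, 0.0352, 0.0155]
ee_rot: [0.001, 0.792, 0.611, 0.0]
contact_force: [-5.3, -2.3, 18.8]
gripper_force: 83.2
[-0.34826442  1.03585368 -0.11127118]
```

```bash
python3 -m inch '[{"claw":-1,"travel":[0,0,0.009],"turn":0},{"claw":-1,"travel":[0.012,0.045,0.009],"turn":0},{"claw":-1,"travel":[0.024,0.09,0.009],"turn":0},{"claw":-1,"travel":[0.036,0.135,0.009],"turn":0},{"claw":-1,"travel":[0.047,0.175,0.009],"turn":0}]' 60; python3 -m inch '[{"claw":-1,"travel":[0,0,0],"turn":0},{"claw":-1,"travel":[0,0,0],"turn":0}]'; for i in 1 2; do  python3 -m inch '[{"claw":-1,"travel":[0.0026,0.0097,0],"turn":0},{"claw":-1,"travel":[0.0026,0.0097,0],"turn":0},{"claw":-1,"travel":[0.0026,0.0097,0],"turn":0}]' | grep -E "posi|rot|cont|width"; done
```

```text
clock: 12.6
position: [0.5643, 0.0693, 0.0155]
ee_rot: [0.002, 0.792, 0.611, -0.0]
contact_force: [-1.6, -7.2, 7.8]
width: 0.022
gripper_force: 81.7
clock: 12.8
position: [0.5647, 0.0707, 0.0156]
ee_rot: [0.001, 0.792, 0.611, 0.001]
contact_force: [-0.9, -2.1, 7.1]
width: 0.0223
gripper_force: 81.6
position: [0.5649, 0.0715, 0.0155]
ee_rot: [0.001, 0.792, 0.611, 0.0]
contact_force: [-1.4, -4.7, 7.4]
width: 0.0222
position: [0.5654, 0.0732, 0.0156]
ee_rot: [0.002, 0.792, 0.611, -0.0]
contact_force: [-1.5, -5.7, 7.8]
width: 0.022
```

```bash
for i in 1 2 3; do  python3 -m inch '[{"claw":-1,"travel":[0.0013,0.0048,0],"turn":0},{"claw":-1,"travel":[0.0013,0.0048,0],"turn":0},{"claw":-1,"travel":[0.0013,0.0048,0],"turn":0}]' | grep -E "posi|cont"; done; python3 - <<'E'
from h import *
_,b=snap('scene','s7');_,c=snap('side','d7')
r=lambda i,w,h:cv2.resize(i,(w,h),interpolation=cv2.INTER_CUBIC)
cv2.imwrite('pics/m7.png',np.hstack([r(b[160:290,270:400],400,400),r(c[190:320,240:370],400,400)])[:,:,::-1])
E
```

```text
position: [0.5656, 0.0741, 0.0155]
contact_force: [-1.6, -5.8, 7.4]
position: [0.5659, 0.075, 0.0156]
contact_force: [-2.3, -6.6, 7.7]
position: [0.566, 0.0759, 0.0156]
contact_force: [-1.5, -6.5, 7.9]
```

View pics/m7.png

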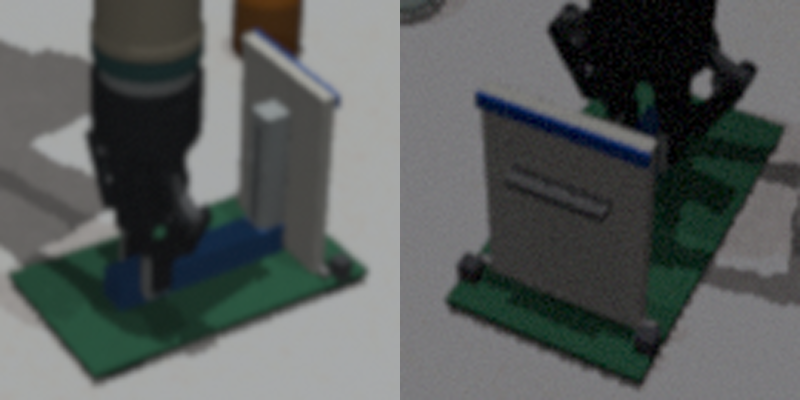

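The square is seated flat with its blade against a nearly upright panel (blade top at crop (270,105)). I'll keep going in 1 mm steps until the force jumps.

```bash
for i in 1 2 3; do  python3 -m inch '[{"claw":-1,"travel":[0.0013,0.0048,0],"turn":0},{"claw":-1,"travel":[0.0013,0.0048,0],"turn":0},{"claw":-1,"travel":[0.0013,0.0048,0],"turn":0}]' | grep -E "posi|cont|rot"; done
```

```text
position: [0.5663, 0.0769, 0.0156]
ee_rot: [0.002, 0.792, 0.611, -0.0]
contact_force: [-1.8, -6.4, 8.2]
position: [0.5666, 0.0779, 0.0155]
ee_rot: [0.002, 0.792, 0.611, -0.0]
contact_force: [-1.7, -6.6, 7.3]
position: [0.5667, 0.0781, 0.0156]
ee_rot: [0.002, 0.792, 0.611, -0.001]
contact_force: [-1.5, -9.3, 9.4]
```

```bash
for i in 1 2; do  python3 -m inch '[{"claw":-1,"travel":[0.0008,0.003,0],"turn":0},{"claw":-1,"travel":[0.0008,0.003,0],"turn":0},{"claw":-1,"travel":[0.0008,0.003,0],"turn":0}]' | grep -E "posi|cont|rot"; done; python3 - <<'E'
from h import *
from scipy.optimize import least_squares
c=cam('scene'); _,a=snap('scene','s8'); _,d=snap('side','d8')
# side: blue strip upper corners
I=d.astype(int); m=((I[...,2]>I[...,0]*1.8)&(I[...,2]>I[...,1]*1.5)&(I[...,2]>40)); m[:200]=0;m[260:]=0;m[:,:250]=0;m[:,340:]=0
ys,xs=np.where(m); print('strip px x',xs.min(),xs.max(),[ (x,ys[xs==x].min(),ys[xs==x].max()) for x in (xs.min()+2,290,xs.max()-12)])
co=np.array([.590,.188]);y=1.312;u=np.array([np.cos(y),np.sin(y)]);n=np.array([-u[1],u[0]])
for t in(-.06,-.03,0,.03,.06,.1):
    P=[np.r_[co+u*(.010*np.cos(t)-.15*np.sin(t))+n*v,.012+.15*np.cos(t)+.01*np.sin(t)] for v in(-.05,0,.05)]
    print(t,np.round(proj(cam('side'),P),1).tolist())
E
```

```text
position: [0.5666, 0.0781, 0.0155]
ee_rot: [0.002, 0.791, 0.611, -0.001]
contact_force: [-2.5, -11.0, 8.7]
position: [0.5667, 0.0781, 0.0156]
ee_rot: [0.002, 0.791, 0.611, -0.002]
contact_force: [-2.8, -12.8, 8.2]
strip px x 264 320 [(np.int64(266), np.int64(222), np.int64(225)), (290, np.int64(231), np.int64(234)), (np.int64(308), np.int64(237), np.int64(241))]
-0.06 [[262.5, 224.5], [290.0, 234.4], [318.6, 244.9]]
-0.03 [[263.9, 222.5], [291.3, 232.4], [319.9, 242.8]]
0 [[265.2, 220.6], [292.6, 230.5], [321.1, 240.7]]
0.03 [[266.6, 218.8], [293.9, 228.6], [322.3, 238.7]]
0.06 [[268.0, 217.1], [295.2, 226.8], [323.5, 236.9]]
0.1 [[269.8, 214.9], [296.9, 224.4], [325.1, 234.4]]
```

```bash
python3 -m inch '[{"claw":-1,"travel":[0,0,0],"turn":0},{"claw":-1,"travel":[0,0,0],"turn":0},{"claw":-1,"travel":[0,0,0],"turn":0},{"claw":-1,"travel":[0,0,0],"turn":0},{"claw":-1,"travel":[0,0,0],"turn":0}]'; python3 -c "
from rig import ticket; print(ticket.sign_off())"
```

```text
clock: 16.5
position: [0.5667, 0.0781, 0.0155]
ee_rot: [0.002, 0.791, 0.611, -0.002]
contact_force: [-3.2, -11.5, 8.6]
width: 0.0222
gripper_force: 81.9
the job is handed in; nothing more can be done
None
```

I handed the job in at 16.5 s with the square still gripped at about 82 N: it sat in the corner, pushing with about 9 N down on the plate and 12 N toward the panel, which measured upright to within about 0.02 rad; sign-off gave no verdict.

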